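# Set the ratchet to loosen and crack a manifold plug free

### The job

The ratchet standing on the manifold block's plug is still set to tighten. First flip its red direction lever fully over to the other (loosen) side, and only then swing the handle counter-clockwise, seen from above, by about an eighth of a turn or more so that the plug turns loose with it. Leave the lever on loosen, let go of the ratchet where it is, and do not disturb the loose nut, elbow and adapter lying around.

Things in the scene. Friction and masses are not known exactly. Their poses are not given: they have to be found in the camera images.
- manifold: aluminium manifold block 90x80x51 mm on a dark foot plate 100x124x6 mm, fixed to the bench. Origin on the bench under its centre; its z axis is up and is the axis about which plug and ratchet handle turn; its x axis is the direction in which the ratchet handle points (from head to grip) when joint handle is 0.
- handle (a joint): swing of the ratchet about the manifold's z axis in rad, + is counter-clockwise from above (loosening), range -0.2 to 1.2, starts between -0.12 and 0. Stiff enough to stay where it is left; moved at the grip it takes about 2 N, and about 5 N while it turns the plug.
- lever (a joint): direction lever, hinged on a vertical pin 30 mm from the plug axis towards the grip; rad relative to the handle, -0.6 to 0.6, + counter-clockwise from above. Negative = tighten (starts -0.6 to -0.45), positive = loosen (thumb piece on the side to which the handle is to be swung), fully over 0.6. Stays where left; 1 N at the thumb piece moves it; over 4 N against its stop drags the handle along.
- plug (a joint): turn of the brass hex plug with its socket, in rad, 0 = tight, + is counter-clockwise (loosened), up to 1.5. It turns only when the handle is swung counter-clockwise with the lever on loosen; it follows the handle one to one after at most 0.2 rad of free play.
- thumb (a point): centre of the lever's red upright thumb piece, 12 mm (along the lever) x 8 mm (across) x 25 mm tall, 29 mm from the lever's pin, its centre 108 mm and its top 120.5 mm above the bench; below it the lever's flat, top 99.5 mm above the bench. x axis from the pin outward along the lever. Ratchet head and bar underneath are at most 95 mm high.
- grip (a point): centre of the ratchet's black round grip, 24 mm in diameter and 88 mm long, lying level 83 mm above the bench, 135 mm from the plug axis; the point's x axis points along the handle away from the plug. Clear space below it down to the bench.
- nut_2: bystander: loose grey steel hex nut 42x36x22 mm, lying flat; origin at the centre of its underside
- elbow_1: bystander: loose grey elbow fitting 28x57x45 mm; origin at the centre of its underside
- adapter_1: bystander: loose brass and steel hex adapter 31x27x46 mm, standing; origin at the centre of its underside

How it is judged:
On the way, in this order (a step that is already met when the one before it is completed fails the run):
1. the direction lever is flipped over to loosen (beyond 0.4 rad) while the handle is still near its start (below 0.35 rad) (value of joint lever above 0.4 rad and value of joint handle below 0.35 rad), for 0.2 s.
2. the plug has been turned loose with the handle by more than 0.45 rad (value of joint plug above 0.45 rad), for 0.2 s.
At the end, for the whole second after the job is handed in: The plug is turned counter-clockwise by more than 0.45 rad, the direction lever stands on loosen (beyond 0.4 rad), and the ratchet is released and at rest (value of joint plug above 0.45 rad and value of joint lever above 0.4 rad and velocity of joint each of plug, handle below 0.05 rad/s and velocity of joint handle above -0.05 rad/s); the robot touches nothing.
It fails at once if the handle is swung beyond 0.35 rad while the lever is not on loosen (value of joint handle above 0.35 rad and value of joint lever below 0.25 rad).
It fails at once if the loose nut, elbow or adapter is moved by more than 30 mm (distance of any of nut_2, elbow_1, adapter_1 from where it was at the start of the episode above 0.03 m).
It also fails if it takes over 45 s, if anything falls off the work surface, if the arm or the gripper's body presses on something with over 40 N, if the wrist force passes 120 N, or if a joint passes its speed limit or range.

### The arm

A 6-joint arm with a two-finger parallel gripper is mounted at the origin on a cart in front of the work surface, level with it; the furniture and walls round the work are solid. World frame = base frame: x ahead of the robot, y to its left, z up, the work surface at z = 0. Lengths are in m, angles in rad, forces in N, time in s.
With the tool pointing down it reaches from about 0.3 to 0.875 m from the base axis. Payload 4.2 kg.
Tool frame: the origin (TCP) lies on the centre line of the jaws, within the pads' length; the fingertips stand ctrl.tcp_to_tips ahead of it and the grasp point (between the pads) is the TCP (ctrl.tcp_to_tips is the distance from the TCP to the fingertips, in m); z points along the fingers, y is the line along which they close (so a half turn about z gives the same grasp; the last joint's range is limited). The gripper opens to 85 mm and grips with 20 to 120 N. Pads are 22 mm wide; open, the fingers measure 114 mm over their backs; the gripper's body (76 mm by 85 mm) begins 54 mm behind the grasp point. The pads swing forward as they close: fully open they stand 13 mm farther back than shut.
Start: joints at [1.19, 0.32, 1.565, -0, 1.257, -0.02], TCP at [0.203, 0.538, 0.219] pointing down, gripper open.
Joint ranges: [-3.11, 3.11], [-0.84, 2.01], [0.21, 2.61], [-1.34, 4.49], [0.05, 2.63], [-2.56, 2.56]. Speed limits (rad/s): [2.57, 2.57, 3.14, 3.14, 3.14, 3.14].

### API

Orientations are given as a 3x3 rotation matrix whose columns are the frame's x, y, z axes.
In Python, from rig import ctrl gives the robot as it stands. The module is installed in compiled form; this text tells all that it offers.
- The arm moves only by the shell command python3 -m inch 'ROWS' [FORCE]. ROWS is JSON, one flat list of numbers, 5 for each row, row after row: the shift along the tool's x, y, z in m, then the turn about the tool's z in degrees, then the finger opening in m, from 0 to 0.0854. In form: [dx, dy, dz, roll, jaw, dx, dy, dz, roll, jaw, ...]. A call has 1 to 12 rows; each row shifts and turns the commanded pose from where the row before left it, along the tool's axes as they then stand; what a row does not reach is not made up. A row lasts 1/8 s, in which the tool goes at most 62.5 mm and 10.7 degrees, less where a joint would pass 70% of its speed; a pose out of reach is approached as far as the arm can. A call with a gripper value outside its range is refused whole. The fingers move at their own pace and stop on an object; FORCE is the grip in N (left out, the last holds). Time passes only in rows, so rows that do not move let the fingers close. It gives the time, the measured TCP pose, the force, the opening and the grip force at its end, in the units of the state.
- ctrl.read_state(): the state, without advancing time (a new reading comes with each control period).
- ctrl.read_camera(name): name is "side" or "top" or "wrist"; returns a dict with "image" (420x560x3 uint8, blue, green, red), "vfov" (degrees; the focal length in pixels is half the picture's height over the tangent of half this angle, whatever the lens; pixels are square), "cx", "cy" (the principal point, pixels), "k1" (the pictures are not rectified: a ray, as slopes to the right and down, at radius r is drawn at 1 + k1 r^2 times it, then the intrinsics apply), "world_from_camera" (4x4, takes a point from camera to world coordinates); the wrist camera has in their place "mount" (4x4, takes a point from camera to tool coordinates, whose origin is the TCP and whose axes are the flange's). Camera axes: x right, y up, looking along -z (the intrinsics and any distortion apply to the point x, -y, -z); pixel columns grow to the right and rows downward; lengths in m; the calibration is good to about 2 mm. A picture is of the moment at which its call begins: read the wrist's pose just before it. There is no depth.
- ctrl.close_job(): hands the job in; it is judged then, once.
The state is a dict: "time_s": time; "joints": joint angles; "qd": joint speeds; "effort": joint torques, N m; "eef_pos": TCP position; "ee_rot": TCP orientation; "wrist_force": force on the tool from outside, world axes, zero at the start; "torque": the same for the moment, N m; "opening": opening from 0.0 (shut) to 1.0 (fully open); "grip_force": force on a finger pad.
Only numpy, scipy, OpenCV 4.12 (cv2) and the standard library are available. Lean on these libraries where they do the work, as an engineer would, in place of code of your own. Each camera call takes 0.05 s, during which the arm holds its last target. There are 200 camera calls.

## Working session

There is one attempt and no reset: what is moved stays moved. The work goes in short steps, Python scripts to look and compute and a shell command to move; the robot and the scene stay as the last step left them, time stands still between calls to the robot, and variables do not carry over. Pictures are saved under pics/ and viewed, at most 13 in all, crops included, and the job is handed in when it is done.

```bash
mkdir -p pics
cat > h.py <<'E'
import numpy as np, cv2, pickle
from rig import ctrl
def grab(name):
    s=ctrl.read_state(); c=ctrl.read_camera(name)
    if 'mount' in c:
        T=np.eye(4);T[:3,:3]=s['ee_rot'];T[:3,3]=s['eef_pos'];c['world_from_camera']=T@np.array(c['mount'])
    return c
def ray(c,u,v):
    h=c['image'].shape[0];f=h/2/np.tan(np.radians(c['vfov'])/2)
    d=np.array([(u-c['cx'])/f,(v-c['cy'])/f]);p=d.copy()
    for _ in range(30): p=d/(1+c['k1']*(p@p))
    T=np.array(c['world_from_camera']);r=T[:3,:3]@np.array([p[0],-p[1],-1]);return T[:3,3],r/np.linalg.norm(r)
def plane(c,u,v,z):
    o,r=ray(c,u,v);return o+r*(z-o[2])/r[2]
def tri(rs):
    A=sum(np.eye(3)-np.outer(r,r) for o,r in rs);b=sum((np.eye(3)-np.outer(r,r))@o for o,r in rs)
    p=np.linalg.solve(A,b);return p,[np.linalg.norm((np.eye(3)-np.outer(r,r))@(p-o)) for o,r in rs]
def red(c):
    hsv=cv2.cvtColor(c['image'],cv2.COLOR_BGR2HSV)
    m=((hsv[...,0]<8)|(hsv[...,0]>172))&(hsv[...,1]>150)&(hsv[...,2]>60)
    n,l,st,ce=cv2.connectedComponentsWithStats(m.astype(np.uint8))
    return [(st[i].tolist(),ce[i].round(1).tolist()) for i in range(1,n) if st[i][4]>15]
E
python3 - <<'E'
from h import *
print(ctrl.tcp_to_tips, ctrl.read_state())
for n in ['side','top','wrist']:
    c=grab(n); cv2.imwrite(f'pics/{n}0.png',c['image']); print(n,red(c),c['world_from_camera'][:3].round(3) if hasattr(c['world_from_camera'],'round') else c['world_from_camera'])
    pickle.dump(c,open(f'{n}0.pkl','wb'))
E
```

```text
0.019 {'time_s': 0.0, 'joints': array([ 1.19001372e+00,  3.20254590e-01,  1.56572584e+00,  6.81288600e-06,
        1.25740689e+00, -1.99886870e-02]), 'qd': array([ 0.00100391,  0.00035205, -0.00072835,  0.00187607, -0.00052871,
        0.00137762]), 'effort': array([ 6.73625836e-04, -4.15544271e+01, -2.34153593e+01,  9.24854390e-06,
        8.53937992e-03, -6.58787542e-06]), 'eef_pos': array([0.20277986, 0.53749293, 0.21838555]), 'ee_rot': array([[-9.35616094e-01,  3.53018515e-01, -6.72998847e-04],
       [ 3.53019154e-01,  9.35614616e-01, -1.66371152e-03],
       [ 4.23465876e-05, -1.79417676e-03, -9.99998390e-01]]), 'wrist_force': array([ 0.5702521 , -0.19430872,  0.67371678]), 'torque': array([0.01980823, 0.05749533, 0.0092375 ]), 'grip_force': 0.0, 'opening': 1.004234527404928}
side [([269, 226, 11, 24, 126], [273.1, 238.6]), ([116, 309, 11, 10, 81], [121.1, 313.1]), ([462, 340, 87, 27, 2170], [505.0, 353.4]), ([425, 404, 32, 16, 270], [442.7, 412.4])] [[ 0.958  0.109 -0.267  0.366]
 [-0.287  0.297 -0.911 -0.53 ]
 [-0.02   0.949  0.316  0.388]]
top [([439, 135, 25, 39, 528], [451.6, 153.0]), ([472, 195, 30, 49, 419], [488.4, 218.9]), ([331, 233, 20, 10, 90], [340.5, 236.9])] [[ 0.028  0.975 -0.218  0.428]
 [-1.     0.028 -0.006  0.3  ]
 [ 0.     0.218  0.976  0.935]]
wrist [] [[ 0.353 -0.889 -0.293  0.128]
 [ 0.936  0.334  0.113  0.565]
 [-0.002 -0.314  0.949  0.374]]
```

View pics/side0.png

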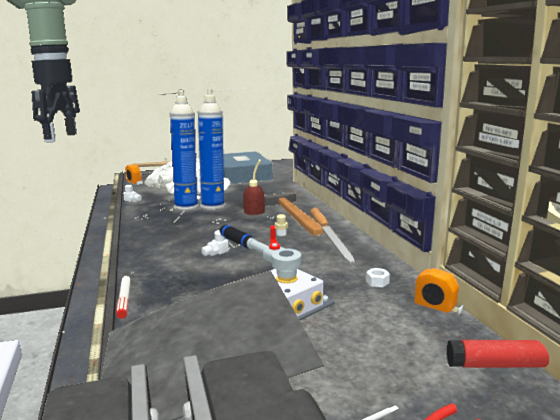

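View pics/top0.png

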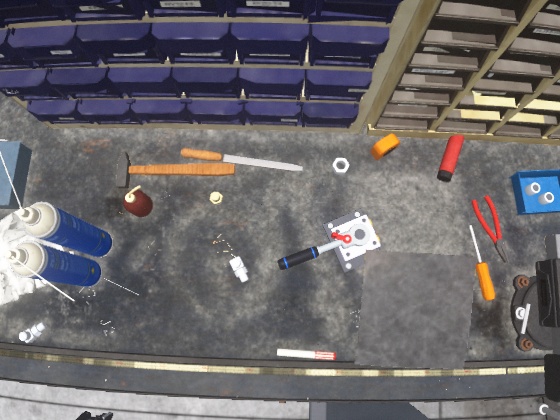

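Side view: red thumb piece at (273,238), grip about (237,236), head (285,257). Top view: ratchet head (358,234), red lever about (340,237), grip (298,258), elbow (238,268), nut (341,165), adapter (215,198). Next come an enlarged crop and the numbers.

Run:
```python
from h import *
s=pickle.load(open('side0.pkl','rb'));t=pickle.load(open('top0.pkl','rb'))
a=cv2.resize(t['image'][205:285,260:400],None,fx=5,fy=5,interpolation=cv2.INTER_CUBIC)
cv2.imwrite('pics/crop0.png',a)
def blob(c,x0,y0,x1,y1,f):
    m=np.zeros(c['image'].shape[:2],bool);m[y0:y1,x0:x1]=f(c['image'][y0:y1,x0:x1].astype(int));v,u=np.nonzero(m);return u,v
dark=lambda i:(i.max(2)<45)
for z in (.083,.095,.108,.1205): print(z,'thumb top',plane(t,340.5,236.9,z).round(4),plane(s,273.1,238.6,z).round(4))
print('tri',tri([ray(t,336,236.5),ray(s,273.1,238.6)]))
print('head .095',plane(t,359,233.5,.095).round(4))
for c,b in ((t,(270,240,322,275)),(s,(215,220,258,252))):
    u,v=blob(c,*b,dark); print('grip',u.mean(),v.mean(),u.min(),u.max(),v.min(),v.max(),len(u))
    c['g']=(u.mean(),v.mean())
print(tri([ray(t,*t['g']),ray(s,*s['g'])]))
for n,p in dict(elbow=(238,268),nut=(341,165),adapter=(215,198)).items(): print(n,plane(t,*p,.02).round(3))
```

```text
0.083 thumb top [0.5597 0.174  0.083 ] [0.576  0.2336 0.083 ]
0.095 thumb top [0.5578 0.1758 0.095 ] [0.5677 0.2036 0.095 ]
0.108 thumb top [0.5558 0.1777 0.108 ] [0.5588 0.1711 0.108 ]
0.1205 thumb top [0.5539 0.1795 0.1205] [0.5501 0.1398 0.1205]
tri (array([0.56003163, 0.18571703, 0.10188881]), [np.float64(0.0027119791760910057), np.float64(0.002711979176091121)])
head .095 [0.5661 0.1361 0.095 ]<stdin>:12: RuntimeWarning: Mean of empty slice.
  ret = ret.dtype.type(ret / rcount)
Traceback (most recent call last):
ValueError: zero-size array to reduction operation minimum which has no identity
```

View pics/crop0.png

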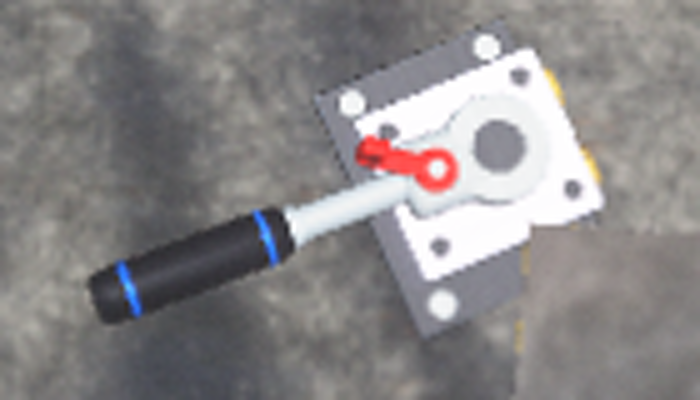

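The crop shows thumb top at about (334.6,234.9) full-image, pin (347.6,238.6), head centre (359.8,234), grip centre (298,258); the lever is on the +x (far) side and must go to the near side.

Run:
```python
from h import *
s=pickle.load(open('side0.pkl','rb'));t=pickle.load(open('top0.pkl','rb'))
print('thumbtri',tri([ray(t,335,235.4),ray(s,273.5,237)]))
print('griptri',tri([ray(t,298,258),ray(s,237,237)]))
for n,u,v,z in (('thumbtop',334.6,234.9,.1205),('pin',347.6,238.6,.1),('head',359.8,234,.095),('g',298,258,.083),('gend',279,265,.083),('gfront',318,250.6,.083)): print(n,plane(t,u,v,z).round(4))
h=plane(t,359.8,234,.095);g=plane(t,298,258,.083);d=(g-h)[:2];print(np.linalg.norm(d),np.degrees(np.arctan2(d[1],d[0])))
for n,p in dict(elbow=(238,268),nut=(341,165),adapter=(215,198)).items(): print(n,plane(t,*p,.02).round(3))
```

```text
thumbtri (array([0.56175257, 0.18813777, 0.10370976]), [np.float64(0.002429481826575908), np.float64(0.002429481826575646)])
griptri (array([0.51438505, 0.26436146, 0.08242165]), [np.float64(0.002480788330742533), np.float64(0.002480788330742431)])
thumbtop [0.5577 0.1917 0.1205]
pin [0.5538 0.1614 0.1   ]
head [0.5651 0.1344 0.095 ]
g [0.5119 0.2648 0.083 ]
gend [0.4959 0.3047 0.083 ]
gfront [0.5288 0.2223 0.083 ]
0.14084050517668167 112.20669744883229
elbow [0.491 0.398 0.02 ]
nut [0.744 0.163 0.02 ]
adapter [0.654 0.461 0.02 ]
```

Run:
```python
from h import *
s=pickle.load(open('side0.pkl','rb'));t=pickle.load(open('top0.pkl','rb'))
for a,b in (((364,250),(273,272)),((476,262),(322,372)),((357,362),(120,338))): print(tri([ray(t,*a),ray(s,*b)]), plane(t,*a,0).round(3),plane(s,*b,0).round(3))
cv2.imwrite('pics/crop1.png',np.hstack([cv2.resize(s['image'][200:400,90:340],None,fx=1.6,fy=1.6),cv2.resize(t['image'][220:380,330:490],None,fx=2,fy=2)]))
# move deltas
S=ctrl.read_state();R=np.array(S['ee_rot'])
az=112.2
for deg in (az-90-34,):
    pass
def tool(p): return (R.T@(np.array(p)-S['eef_pos'])).round(4)
print('to above thumb',tool([.558,.1905,.16]))
y=R[:,1];print('yaz',np.degrees(np.arctan2(y[1],y[0])))
```

```text
(array([0.53839343, 0.12013774, 0.07268116]), [np.float64(0.004663862615045964), np.float64(0.0046638626150459234)]) [0.543 0.106 0.   ] [0.584 0.271 0.   ]
(array([ 0.51835306, -0.133981  ,  0.07027537]), [np.float64(0.006329491546200876), np.float64(0.006329491546200717)]) [ 0.519 -0.167  0.   ] [ 0.56  -0.046  0.   ]
(array([ 0.29567735,  0.12347754, -0.00082335]), [np.float64(0.007617587799198202), np.float64(0.007617587799198112)]) [0.288 0.123 0.   ] [0.304 0.12  0.   ]
to above thumb [-0.4548 -0.1993  0.0588]
yaz 69.32518261870297
```

View pics/crop1.png

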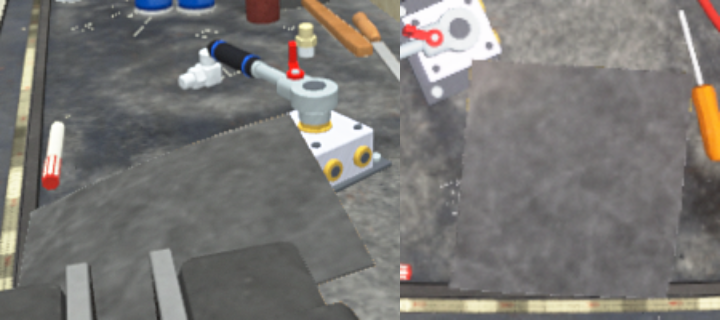

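The raised dark panel runs from z≈0 to 0.07 at y<0.122, so I'll stay clear of it. Moving above the thumb now.

```bash
python3 -m inch '[-0.0455,-0.02,0.003,0,0.03, -0.0455,-0.02,0.003,0,0.03, -0.0455,-0.02,0.003,0,0.03, -0.0455,-0.02,0.003,0,0.03, -0.0455,-0.02,0.003,0,0.03, -0.0455,-0.02,0.003,0,0.03, -0.0455,-0.02,0.003,0,0.03, -0.0455,-0.02,0.003,0,0.03, -0.0455,-0.02,0.003,0,0.03, -0.0455,-0.02,0.003,0,0.03]'; python3 -m inch '[0,0,0,9,0.028, 0,0,0,9,0.028, 0,0,0,9,0.028, 0,0,0,9,0.028, 0,0,0,9,0.028, 0,0,0,0,0.028]'
cat >> h.py <<'E'
def to(*ps):
    S=ctrl.read_state();R=np.array(S['ee_rot']);y=R[:,1]
    print('t',S['time_s'],'pos',S['eef_pos'].round(4),'yaz',np.degrees(np.arctan2(y[1],y[0])).round(1),'F',S['wrist_force'].round(1),'op',round(S['opening'],3),'j',S['joints'].round(2))
    for p in ps: print(p,'->',(R.T@(np.array(p)-S['eef_pos'])).round(4))
E
python3 - <<'E'
from h import *
c=grab('wrist');cv2.imwrite('pics/w1.png',c['image']);pickle.dump(c,open('w1.pkl','wb'))
print(red(c)); to([.558,.1905,.16],[.558,.1905,.122])
E
```

```text
time_s: 1.4
eef_pos: [0.559, 0.1889, 0.1889]
ee_rot: [[-0.936, 0.353, -0.0], [0.353, 0.936, 0.0], [0.0, -0.0, -1.0]]
wrist_force: [1.3, 0.2, 1.4]
opening: 0.351
grip_force: 0.0
time_s: 2.15
eef_pos: [0.5579, 0.1902, 0.1889]
ee_rot: [[-0.414, 0.91, -0.001], [0.91, 0.414, -0.0], [0.0, -0.001, -1.0]]
wrist_force: [0.7, -0.2, -0.7]
opening: 0.326
grip_force: 0.0
[([57, 63, 26, 43, 197], [70.2, 87.9]), ([257, 201, 36, 41, 565], [275.6, 221.0])]
t 2.2 pos [0.5579 0.1902 0.1889] yaz 24.5 F [ 0.1 -0.  -0.6] op 0.325 j [ 0.31  0.36  1.58  0.    1.2  -0.12]
[0.558, 0.1905, 0.16] -> [0.0003 0.0002 0.0289]
[0.558, 0.1905, 0.122] -> [0.0002 0.0002 0.0669]
```

View pics/w1.png

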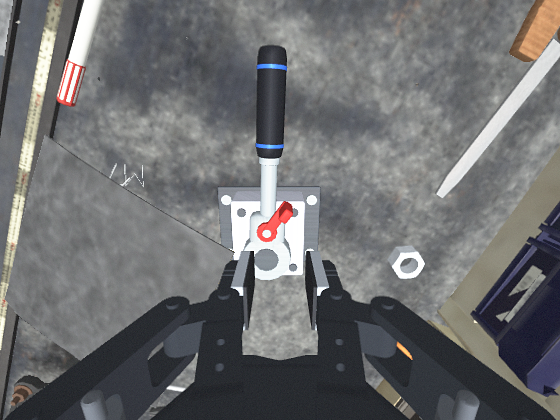

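Wrist view: thumb at about (288,211), its top face (290,207), pin (267,233), head (266,260), grip (271,102), all well clear of the fingers. Refining by two-view rays.

Run:
```python
from h import *
w=pickle.load(open('w1.pkl','rb'));t=pickle.load(open('top0.pkl','rb'));s=pickle.load(open('side0.pkl','rb'))
for n,a,b in (('thumb',(288,211),(335,235.4)),('pin',(267,233),(347.6,238.6)),('head',(266,260),(359.8,234)),('grip',(271,102),(298,258))): print(n,tri([ray(w,*a),ray(t,*b)]))
print('thumb side',tri([ray(w,288,211),ray(s,273.5,237)]))
print(plane(w,288,211,.108),plane(w,267,233,.1),plane(w,266,260,.095),plane(w,271,102,.083))
```

```text
thumb (array([0.56390856, 0.18786043, 0.0963458 ]), [np.float64(0.0033707918749808067), np.float64(0.0033707918749809355)])
pin (array([0.55658311, 0.16059775, 0.09603054]), [np.float64(0.002179745987146815), np.float64(0.002179745987146714)])
head (array([0.56689711, 0.13475022, 0.09680264]), [np.float64(0.0020724224827802142), np.float64(0.0020724224827803625)])
grip (array([0.51416365, 0.26534159, 0.06506972]), [np.float64(0.0014211133681972061), np.float64(0.0014211133681971068)])
thumb side (array([0.56547562, 0.19019259, 0.10323921]), [np.float64(0.0006736790887423487), np.float64(0.0006736790887424777)])
[0.56533778 0.19146244 0.108     ] [0.55824084 0.16195923 0.1       ] [0.5693185  0.13374277 0.095     ] [0.51537589 0.26639864 0.083     ]
```

```bash
python3 -m inch '[-0.0015,0.006,0.02,0,0.03, 0,0,0.025,0,0.03, 0,0,0.015,0,0.03, 0,0,0.007,0,0.03, 0,0,0,0,0.03]' && python3 -m inch '[0.003,-0.006,0,0,0.03, 0.002,-0.006,0,0,0.03, 0.001,-0.006,0,0,0.03, -0.001,-0.005,0,0,0.03, -0.0015,-0.005,0,0,0.03, -0.002,-0.005,0,0,0.03, -0.002,-0.003,0,0,0.03, -0.002,-0.003,0,0,0.03,0,0,0,0,0.03]'
python3 - <<'E'
from h import *
c=grab('wrist');t=grab('top');s=grab('side');to()
for n,i in (('w2',c),('t2',t),('s2',s)): pickle.dump(i,open(n+'.pkl','wb'));print(red(i))
a=np.hstack([c['image'][150:300,200:350],cv2.resize(t['image'][205:265,310:385],(188,150)),s['image'][190:340,200:350]])
cv2.imwrite('pics/m2.png',cv2.resize(a,None,fx=1.6,fy=1.6,interpolation=cv2.INTER_CUBIC))
E
```

```text
time_s: 2.82
eef_pos: [0.5642, 0.1914, 0.1222]
ee_rot: [[-0.412, 0.911, -0.0], [0.911, 0.412, 0.0], [0.0, -0.0, -1.0]]
wrist_force: [-0.5, 0.3, 0.2]
opening: 0.351
grip_force: 0.0
time_s: 3.95
eef_pos: [0.5296, 0.1728, 0.1222]
ee_rot: [[-0.412, 0.911, -0.0], [0.911, 0.412, 0.0], [0.0, 0.0, -1.0]]
wrist_force: [-0.8, -0.3, 0.1]
opening: 0.356
grip_force: 0.0
t 4.1 pos [0.5298 0.1731 0.1222] yaz 24.3 F [-0.3 -0.1  0.5] op 0.349 j [ 0.3   0.37  1.75  0.    1.02 -0.13]
[([37, 40, 33, 60, 454], [52.4, 73.5]), ([313, 224, 40, 35, 729], [334.2, 241.7]), ([297, 252, 11, 24, 175], [302.2, 262.8])]
[([439, 135, 25, 39, 527], [451.7, 152.8]), ([472, 195, 30, 48, 416], [488.4, 219.0]), ([331, 233, 6, 5, 21], [333.4, 234.9])]
[([269, 226, 11, 24, 125], [273.1, 238.5]), ([116, 309, 11, 10, 81], [121.1, 313.1]), ([462, 340, 87, 27, 2138], [505.0, 353.5]), ([425, 404, 32, 16, 269], [442.7, 412.3])]
```

View pics/m2.png

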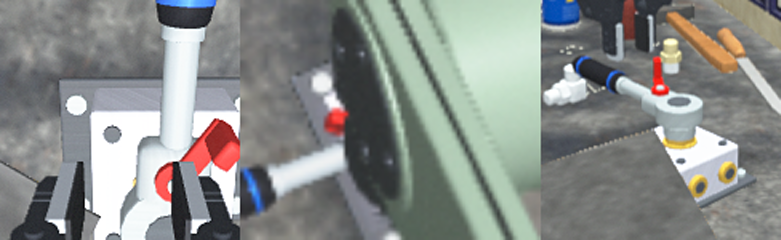

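Neither the side blob nor the wrist view shows any lever movement (thumb still at (273,238) in side view); the fingers missed it. Checking where fingertips project versus the reported TCP.

Run:
```python
from h import *
def proj(c,p):
    q=np.linalg.inv(c['world_from_camera'])@np.append(p,1);h=420;f=h/2/np.tan(np.radians(c['vfov'])/2)
    d=np.array([q[0],-q[1]])/-q[2];d=d*(1+c['k1']*(d@d));return (d*f+[c['cx'],c['cy']]).round(1)
S=ctrl.read_state();R=S['ee_rot'];P=S['eef_pos']
w,t,s=[pickle.load(open(n+'2.pkl','rb')) for n in 'wts']
for l in ((0,-.015,0),(0,.015,0),(0,-.015,.019),(0,.015,.019),(0,.015,.01)):
    p=P+R@np.array(l);print(l,p.round(4),'w',proj(w,p),'s',proj(s,p))
print('thumb w-s',tri([ray(w,338,236),ray(s,273.5,237)]))
w1=pickle.load(open('w1.pkl','rb'))
print(tri([ray(w1,288,211),ray(w,338,236)]))
print(proj(w,[.563,.190,.1205]),proj(w,[.563,.19,.0955]),proj(s,[.563,.19,.108]),s['cx'],s['cy'],s['k1'])
print(w['mount'])
a=np.hstack([w['image'][150:350,200:400],s['image'][170:270,200:300].repeat(2,0).repeat(2,1)])
cv2.imwrite('pics/m3.png',cv2.resize(a,None,fx=2,fy=2,interpolation=cv2.INTER_CUBIC))
```

```text
(0, -0.015, 0) [0.5161 0.1669 0.1222] w [254.6 252.2] s [247.9 234.4]
(0, 0.015, 0) [0.5435 0.1793 0.1222] w [305.3 252.2] s [262.5 229.9]
(0, -0.015, 0.019) [0.5161 0.1669 0.1032] w [256.9 238.8] s [248.4 245.5]
(0, 0.015, 0.019) [0.5435 0.1793 0.1032] w [302.8 238.8] s [262.9 240.8]
(0, 0.015, 0.01) [0.5435 0.1793 0.1122] w [303.9 244.8] s [262.7 235.6]
thumb w-s (array([0.56426659, 0.1902689 , 0.10291153]), [np.float64(0.0005814414274220655), np.float64(0.0005814414274218595)])
(array([0.56824708, 0.18646249, 0.09089103]), [np.float64(0.00015034098952796282), np.float64(0.00015034098952787032)])
[342.3 248.2] [334.8 231.7] [272.4 234.5] 279.66074161181456 216.08710262407536 -0.10216214139952953
[[ 1.16106407e-05  9.49259164e-01  3.14494895e-01  7.95106697e-02]
 [ 9.99999997e-01  1.19885109e-05 -7.31040308e-05  9.61595248e-05]
 [-7.31649967e-05  3.14494895e-01 -9.49259161e-01 -1.55204668e-01]
 [ 0.00000000e+00  0.00000000e+00  0.00000000e+00  1.00000000e+00]]
```

View pics/m3.png

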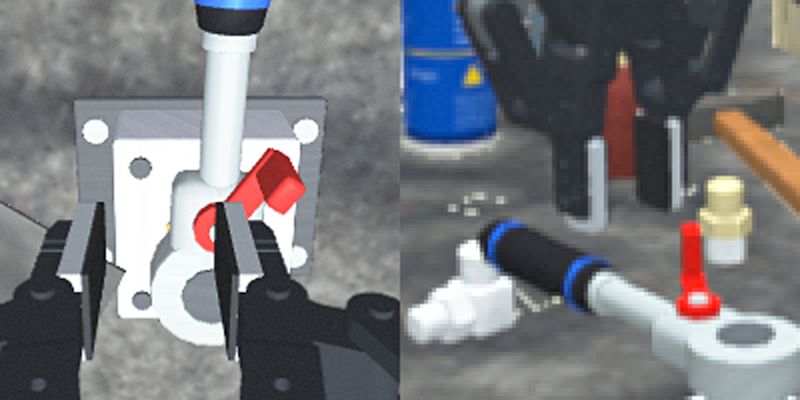

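Run:
```python
from h import *
S=ctrl.read_state();R=S['ee_rot'];P=S['eef_pos']
w,t,s=[pickle.load(open(n+'2.pkl','rb')) for n in 'wts']
# intersect rays with tool planes x=+-.011
for nm,c,u,v,X in (('w',w,252,251.5,.011),('w',w,312,251.5,.011),('s',s,251.3,227,-.011),('s',s,271.5,221.5,-.011)):
    o,r=ray(c,u,v);o=R.T@(o-P);r=R.T@r
    for x in (X,0): print(nm,x,(o+r*(x-o[0])/r[0]).round(4))
```

```text
w 0.011 [ 0.011  -0.0143 -0.0208]
w 0 [ 0.     -0.0166  0.0009]
w 0.011 [ 0.011   0.0164 -0.0208]
w 0 [0.     0.0191 0.0009]
s -0.011 [-0.011  -0.0159 -0.0156]
s 0 [ 0.     -0.0076 -0.0107]
s -0.011 [-0.011   0.0254 -0.0147]
s 0 [ 0.      0.0345 -0.0098]
```

Both views agree that the fingertips are about 16–20 mm behind the reported TCP (z≈0.14) at this opening, so they passed above the thumb. I'll go back over the thumb and descend about 30 mm more, watching the force.

```bash
python3 -m inch '[0.001,0.02,0,0,0.034, 0.0017,0.0187,0,0,0.034, 0,0,0,0,0.034, 0,0,0.008,0,0.034, 0,0,0.008,0,0.034, 0,0,0,0,0.034]' && python3 -m inch '[0,0,0.005,0,0.034, 0,0,0.005,0,0.034, 0,0,0.002,0,0.034,0,0,0,0,0.034]'
python3 - <<'E'
from h import *
c=grab('wrist');s=grab('side');to();print(red(c)[:3],red(s)[:1])
for n,i in (('w3',c),('s3',s)): pickle.dump(i,open(n+'.pkl','wb'))
a=np.hstack([c['image'][150:350,200:400],s['image'][170:270,220:320].repeat(2,0).repeat(2,1)])
cv2.imwrite('pics/m4.png',cv2.resize(a,None,fx=2,fy=2,interpolation=cv2.INTER_CUBIC))
E
```

```text
time_s: 4.85
eef_pos: [0.5627, 0.191, 0.1051]
ee_rot: [[-0.412, 0.911, -0.002], [0.911, 0.412, -0.001], [0.0, -0.003, -1.0]]
wrist_force: [-0.5, -0.7, -0.0]
opening: 0.399
grip_force: 0.0
time_s: 5.35
eef_pos: [0.5638, 0.1914, 0.094]
ee_rot: [[-0.412, 0.911, -0.0], [0.911, 0.412, -0.0], [0.0, -0.0, -1.0]]
wrist_force: [0.3, -0.4, -0.1]
opening: 0.398
grip_force: 0.0
t 5.45 pos [0.5639 0.1915 0.0943] yaz 24.3 F [-0.8 -0.  -0.4] op 0.395 j [ 0.31  0.45  1.69  0.    1.   -0.12]
[([246, 247, 43, 58, 1212], [269.4, 273.6])] [([269, 226, 11, 24, 133], [272.9, 238.2])]
```

View pics/m4.png

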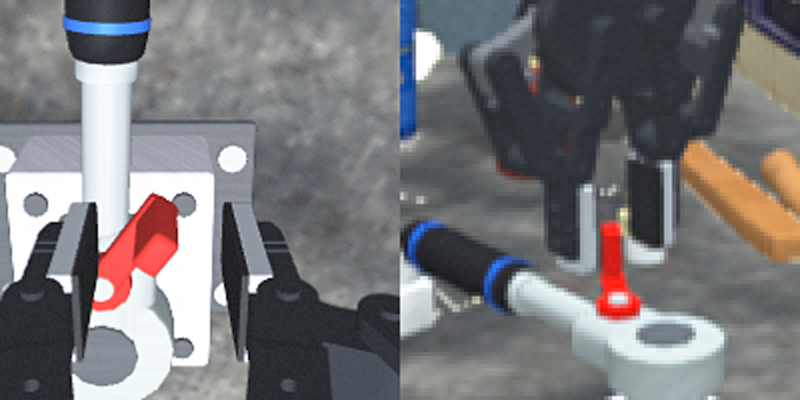

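The thumb at crop (155,235) now sits centred between the fingers, with the tips beside it. Sweeping the lever.

```bash
python3 -m inch '[0,0,0.002,0,0.026, 0,0,0,0,0.026, 0.003,-0.006,0,0,0.026, 0.002,-0.006,0,0,0.026, 0.001,-0.006,0,0,0.026, -0.001,-0.005,0,0,0.026, -0.0015,-0.005,0,0,0.026, -0.002,-0.005,0,0,0.026, -0.002,-0.003,0,0,0.026, -0.002,-0.003,0,0,0.026,0,0,0,0,0.026]'
python3 - <<'E'
from h import *
c=grab('wrist');s=grab('side');to();print(red(c)[:3],red(s)[:1])
for n,i in (('w4',c),('s4',s)): pickle.dump(i,open(n+'.pkl','wb'))
a=np.hstack([c['image'][150:350,200:400],s['image'][170:270,220:320].repeat(2,0).repeat(2,1)])
cv2.imwrite('pics/m5.png',cv2.resize(a,None,fx=2,fy=2,interpolation=cv2.INTER_CUBIC))
E
```

```text
time_s: 6.82
eef_pos: [0.529, 0.1725, 0.0921]
ee_rot: [[-0.412, 0.911, -0.001], [0.911, 0.412, -0.001], [-0.0, -0.001, -1.0]]
wrist_force: [0.9, -0.3, 0.1]
opening: 0.304
grip_force: 0.0
t 6.925 pos [0.529  0.1727 0.092 ] yaz 24.3 F [-0.2 -0.   0.4] op 0.305 j [ 0.3   0.4   1.79 -0.    0.95 -0.13]
[([7, 30, 37, 69, 604], [24.8, 69.8]), ([281, 242, 25, 57, 775], [293.3, 263.9])] [([254, 230, 26, 20, 198], [262.3, 240.6])]
```

View pics/m5.png

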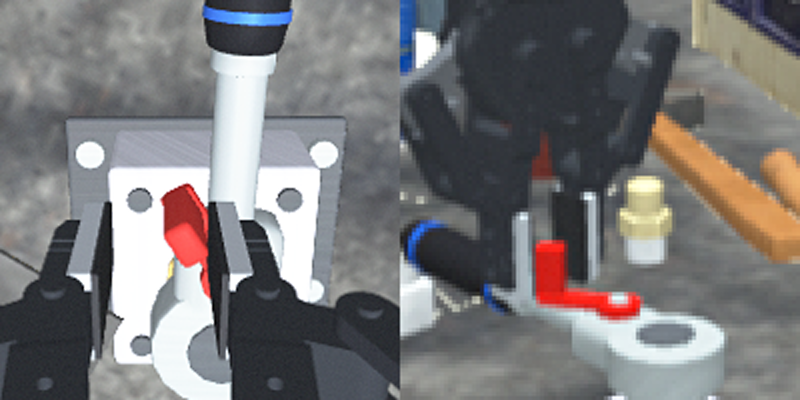

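The lever has swung to the loosen side (thumb at crop (185,225), touching the right finger). Pushing a little more towards the stop.

```bash
cat > lev.py <<'E'
from h import *
c=grab('wrist');s=grab('side');t=grab('top');to();print(red(c)[:3],red(s)[:1],red(t))
a=[ (x,m) for x,m in red(s) if abs(m[0]-262)<20][0]
x0,y0,w,h,_=a[0]
# thumb in side: left 10 px columns of blob
hsv=cv2.cvtColor(s['image'],cv2.COLOR_BGR2HSV);m=((hsv[...,0]<8)|(hsv[...,0]>172))&(hsv[...,1]>150)
v,u=np.nonzero(m[y0:y0+12,x0:x0+w]);us=x0+u.mean();vs=y0+h*.4
p=np.array([.5555,.1615])
o,r=ray(s,us,y0+5.)
for z in (.115,): q=o+r*(z-o[2])/r[2]
# intersect ray horizontally with 29 mm circle about pin
d=r[:2]/np.linalg.norm(r[:2]);e=o[:2]-p;b=e@d;D=b*b-(e@e-.029**2)
for k in (-1,1):
    if D>0: q=e+d*(-b+k*D**.5);print('lever az',np.degrees(np.arctan2(q[1],q[0])).round(1),'thumb',(p+q).round(4))
print('us',us,D)
E
python3 -m inch '[-0.001,-0.002,0,0,0.026, -0.001,-0.002,0,0,0.026, -0.001,-0.002,0,0,0.026,0,0,0,0,0.026]'; python3 lev.py; python3 -m inch '[-0.001,-0.002,0,0,0.026, -0.001,-0.002,0,0,0.026,0,0,0,0,0.026]'; python3 lev.py
```

```text
time_s: 7.42
eef_pos: [0.5261, 0.1688, 0.0926]
ee_rot: [[-0.412, 0.911, 0.003], [0.911, 0.412, 0.002], [0.001, 0.003, -1.0]]
wrist_force: [3.4, 4.8, -1.0]
opening: 0.306
grip_force: 2.2
t 7.575 pos [0.5261 0.1687 0.0926] yaz 24.3 F [ 2.9  4.3 -1. ] op 0.303 j [ 0.29  0.39  1.8   0.    0.95 -0.14]
[([11, 28, 40, 68, 652], [29.3, 66.2]), ([281, 240, 24, 41, 721], [292.8, 260.0])] [([252, 231, 27, 19, 192], [261.0, 241.3])] [([439, 135, 25, 39, 528], [451.6, 152.9]), ([472, 195, 30, 48, 418], [488.4, 218.8])]
lever az -172.1 thumb [0.5268 0.1575]
lever az 145.6 thumb [0.5316 0.1779]
us 255.8181818181818 0.0001095317750305913
time_s: 7.95
eef_pos: [0.5245, 0.1662, 0.0928]
ee_rot: [[-0.411, 0.911, 0.005], [0.911, 0.411, 0.004], [0.001, 0.006, -1.0]]
wrist_force: [5.8, 6.9, -2.4]
opening: 0.305
grip_force: 3.7
t 8.1 pos [0.5245 0.1662 0.0928] yaz 24.3 F [ 5.2  6.5 -2.9] op 0.308 j [ 0.28  0.39  1.81  0.    0.94 -0.14]
[([13, 25, 37, 69, 635], [30.8, 64.0]), ([281, 239, 25, 41, 720], [292.9, 258.5])] [([252, 231, 27, 19, 191], [260.7, 242.2])] [([439, 135, 25, 39, 525], [451.6, 153.0]), ([472, 195, 30, 48, 419], [488.4, 218.8])]
lever az 179.4 thumb [0.5265 0.1618]
lever az 154.4 thumb [0.5293 0.174 ]
us 255.02564102564102 3.922600522043851e-05
```

Force rose to about 8 N at the stop, with the lever near 146°, i.e. about 0.6 rad off the handle: fully over. Backing off, rising, then going over the grip.

```bash
python3 -m inch '[0.001,0.005,0,0,0.026, 0,0.004,0,0,0.026, 0,0,-0.03,0,0.03, 0,0,-0.03,0,0.044, 0.03,0.007,0,0,0.044, 0.03,0.007,0,0,0.044, 0.031,0.007,0,0,0.044, 0,0,0,0,0.044]'
python3 - <<'E'
from h import *
c=grab('wrist');s=grab('side');t=grab('top');to([.514,.263,.053]);print(red(c)[:3],red(s)[:1],red(t))
for n,i in (('w5',c),('s5',s)): pickle.dump(i,open(n+'.pkl','wb'))
a=np.hstack([c['image'][100:400,130:430],s['image'][150:270,210:330].repeat(2,0).repeat(2,1)[:240].copy() if 0 else cv2.resize(s['image'][150:270,210:330],(300,300))])
cv2.imwrite('pics/m6.png',cv2.resize(a,None,fx=1.3,fy=1.3))
E
```

```text
time_s: 9.1
eef_pos: [0.5109, 0.2616, 0.1519]
ee_rot: [[-0.414, 0.91, -0.001], [0.91, 0.414, -0.001], [-0.0, -0.001, -1.0]]
wrist_force: [-0.7, -0.4, 0.5]
opening: 0.515
grip_force: 0.0
t 9.25 pos [0.5116 0.2597 0.152 ] yaz 24.3 F [-0.2 -0.4 -0.3] op 0.516 j [ 0.45  0.37  1.67 -0.    1.11  0.03]
[0.514, 0.263, 0.053] -> [0.0021 0.0037 0.0989]
[([62, 149, 29, 40, 187], [75.4, 171.6]), ([248, 309, 40, 36, 702], [264.3, 327.3])] [([251, 232, 28, 18, 198], [260.4, 242.0])] [([439, 135, 25, 40, 531], [451.6, 153.0]), ([472, 195, 30, 49, 420], [488.4, 218.8])]
```

View pics/m6.png

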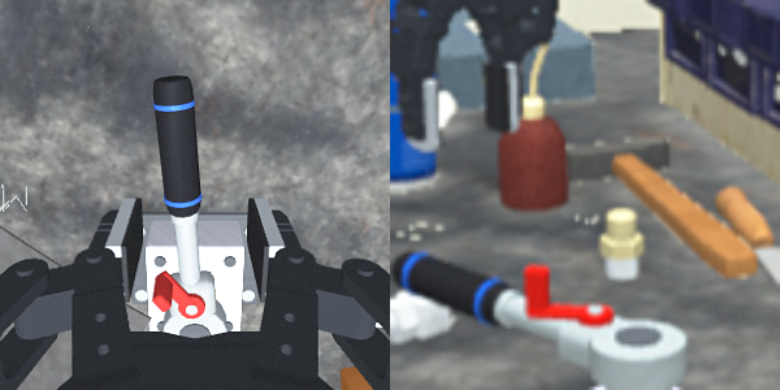

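The lever is clearly on loosen, the handle slightly dragged counter-clockwise, and the grip centre at wrist pixel about (264.6,211.5).

Run:
```python
from h import *
c=pickle.load(open('w5.pkl','rb'))
g=plane(c,264.6,211.5,.083);g1=plane(c,260.5,160,.09);h=np.array([.567,.1345]);print(g,g1)
for q in (g,g1):
    d=q[:2]-h;print(np.linalg.norm(d),np.degrees(np.arctan2(d[1],d[0])))
az=np.arctan2(*(g[:2]-h)[::-1]);T=h+.138*np.array([np.cos(az),np.sin(az)]);to([*T,.053])
```

```text
[0.49911397 0.2582209  0.083     ] [0.47943523 0.29657225 0.09      ]
0.14112183877988246 118.75370905421714
0.18421455379355062 118.38156900486395
t 9.25 pos [0.5116 0.2597 0.152 ] yaz 24.3 F [-0.2 -0.4 -0.3] op 0.516 j [ 0.45  0.37  1.67 -0.    1.11  0.03]
[np.float64(0.5006157178259162), np.float64(0.2554839951408104), 0.053] -> [ 0.0008 -0.0116  0.099 ]
```

```bash
python3 -m inch '[0.001,-0.0115,0,-4,0.044, 0,0,0.03,0,0.044, 0,0,0.03,0,0.044, 0,0,0.02,0,0.044, 0,0,0.019,0,0.044, 0,0,0,0,0.036, 0,0,0,0,0.036]' && python3 -m inch '[-0.0003,-0.0096,0,-4,0.036, -0.0003,-0.0096,0,-4,0.036, -0.0003,-0.0096,0,-4,0.036, 0,0,0,0,0.036]'
python3 - <<'E'
from h import *
c=grab('wrist');s=grab('side');to();print(red(c),red(s)[:2])
a=np.hstack([c['image'][100:400,130:430],cv2.resize(s['image'][180:300,180:300],(300,300))])
cv2.imwrite('pics/m7.png',cv2.resize(a,None,fx=1.3,fy=1.3))
E
```

```text
time_s: 10.12
eef_pos: [0.5015, 0.2564, 0.0539]
ee_rot: [[-0.474, 0.881, 0.001], [0.881, 0.474, 0.0], [-0.0, 0.001, -1.0]]
wrist_force: [0.4, -0.3, 0.7]
opening: 0.421
grip_force: 0.0
time_s: 10.62
eef_pos: [0.4782, 0.2408, 0.0546]
ee_rot: [[-0.646, 0.763, 0.003], [0.763, 0.646, 0.001], [-0.001, 0.004, -1.0]]
wrist_force: [1.5, 0.6, 0.2]
opening: 0.419
grip_force: 0.7
t 10.725 pos [0.4781 0.241  0.0543] yaz 40.3 F [1.5 1.1 1.5] op 0.421 j [ 0.45  0.42  1.88  0.    0.84 -0.26]
[([12, 81, 60, 68, 674], [38.0, 120.5])] [([249, 234, 28, 17, 187], [258.0, 243.7]), ([116, 309, 11, 10, 81], [121.1, 313.1])]
```

View pics/m7.png

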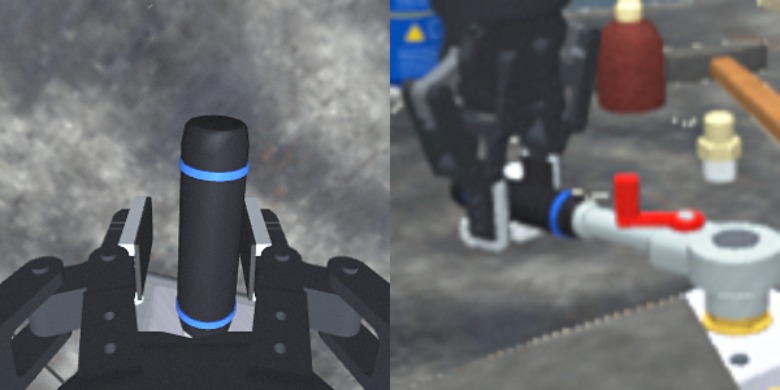

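The grip is between the fingers (crop x 180–247), the right finger is pushing it and the lever is still on loosen. Continuing the arc.

```bash
python3 -m inch '[-0.0003,-0.0096,0,-4,0.036, -0.0003,-0.0096,0,-4,0.036, -0.0003,-0.0096,0,-4,0.036, -0.0003,-0.0096,0,-4,0.036, -0.0003,-0.0096,0,-4,0.036, -0.0003,-0.0096,0,-4,0.036, -0.0003,-0.0096,0,-4,0.036, -0.0003,-0.0096,0,-4,0.036, -0.0003,-0.0096,0,-4,0.036, 0,0,0,0,0.036, 0,0,0,0,0.036]'
python3 - <<'E'
from h import *
to();S=ctrl.read_state();d=S['eef_pos'][:2]-[.567,.1345];print(np.linalg.norm(d),np.degrees(np.arctan2(d[1],d[0])))
E
```

```text
time_s: 12.1
eef_pos: [0.4325, 0.1688, 0.0535]
ee_rot: [[-0.971, 0.238, 0.001], [0.238, 0.971, 0.001], [-0.0, 0.001, -1.0]]
wrist_force: [1.2, 0.8, 1.4]
opening: 0.42
grip_force: 1.1
t 12.1 pos [0.4325 0.1688 0.0535] yaz 76.3 F [1.2 0.8 1.4] op 0.42 j [ 0.35  0.33  2.04  0.    0.77 -0.98]
0.13882349488177329 165.68797115377785
```

```bash
python3 -m inch '[0,0.005,0,0,0.036, 0,0,0,0,0.05, 0,0,0,0,0.05, 0,0,-0.03,0,0.05, 0,0,-0.05,0,0.05, 0,0,-0.06,0,0.05, 0.06,0,-0.03,0,0.05, 0.06,0,0,0,0.05, 0.06,0,0,0,0.05, 0,0,0,0,0.05]'
python3 - <<'E'
from h import *
c=grab('top');s=grab('side');to();print(red(c),red(s)[:2])
a=np.hstack([cv2.resize(c['image'][150:310,200:400],(375,300)),cv2.resize(s['image'][180:330,130:330],(400,300))])
cv2.imwrite('pics/m8.png',a)
E
```

```text
time_s: 13.35
eef_pos: [0.2587, 0.2145, 0.221]
ee_rot: [[-0.973, 0.232, -0.001], [0.232, 0.973, -0.0], [0.001, -0.001, -1.0]]
wrist_force: [-0.0, 1.0, 0.2]
opening: 0.587
grip_force: 0.0
t 13.45 pos [0.2622 0.2149 0.2213] yaz 76.4 F [ 0.2 -0.3  0.2] op 0.587 j [ 0.65 -0.07  2.02 -0.    1.19 -0.68]
[([439, 135, 25, 39, 528], [451.6, 153.0]), ([472, 195, 30, 48, 417], [488.4, 218.8]), ([352, 244, 13, 19, 89], [358.2, 253.8])] [([247, 241, 26, 17, 196], [255.5, 250.2]), ([116, 309, 11, 10, 81], [121.1, 313.1])]
```

View pics/m8.png

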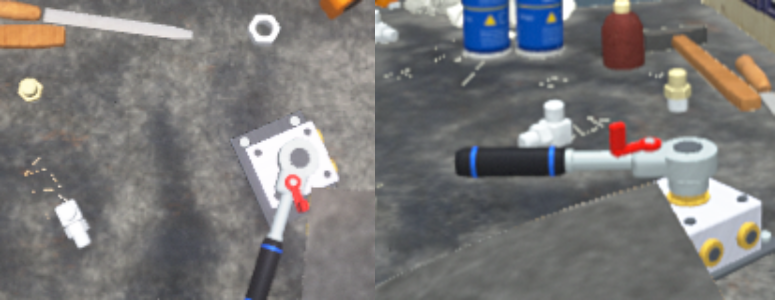

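The handle has swung about 50°, the lever is still on loosen (thumb at crop (305,205)), the nut, elbow and adapter have not moved, and the gripper is clear. Handing in.

```bash
python3 -c "from rig import ctrl; print(ctrl.close_job())"
```

```text
the job is handed in; nothing more can be done
None
```

I flipped the lever fully to loosen, then swung the handle about 50° counter-clockwise and let go with the gripper clear; the job is handed in. By the camera images the lever is still on loosen and the nut, elbow and adapter did not move, but I inferred the plug's turn (roughly 0.7 rad or more) from the handle swing, and the hand-in returned no verdict.

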